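Stow the descaling kit under the slotted riser

TASK

Put the descaling kit away: first lift the glass milk jug out of its path and gently stand it upright on the narrow cork-topped ledge. Then slide the kit along the shelf, without lifting or tipping it, under the plywood riser with its cap running in the T-shaped slot, and sideways to the very end of the slot's arm beside the green tag. Last, slide the gate fully closed across the slot's mouth, and leave the saucers, capsule tower and tin where they are.

Things in the scene. Friction and masses are not known exactly. Their poses are not given: they have to be found in the camera images.
- kit: Loose black plastic box, 100 x 100 x 35 mm with cut corners (63 mm from the centre), about 0.4 kg, on the work surface, white upright twist cap in the middle: 32 mm diameter, 35 to 88 mm above the surface. Origin: centre of the underside, z up. Smooth: pushed by its cap at 60 mm height it slides, not tips, but may turn about its cap; at any yaw it fits under the riser.
- jug: Loose small round glass milk jug, 85 mm high, 56 mm outer diameter (52 at the base), about 0.22 kg, between the kit and the riser's mouth. Origin: centre of the underside, z up. A handle loop on its +x side reaches 52 mm from the axis, 18 to 72 mm high; a small lip on its -x side at the rim.
- ledge: Fixed plywood block with a cork top, 130 mm long (its x), 56 mm wide (its y), top 60 mm above the work surface. Origin: centre of its underside.
- riser: Fixed low birch bridge with a 9 mm roof, underside 41 mm, top 50 mm above the work surface. Origin: on the work surface under the crossing of the T slot cut through the roof. Roof: x -75 mm (open front edge, the mouth, towards jug and kit) to +82 mm, y +-164 mm. Below it all is open between side walls (inner faces y +-152 mm) and a back wall (inner face x +70 mm).
- slot_mouth (a point): Middle of the slot's mouth at the roof's front edge, top face, with the riser's axes (75 mm before the crossing). The stem, 42 mm wide, runs from here along +x to the crossing; the cross slot, 42 mm wide, runs along y to +-101 mm. The kit's cap has 5 mm play each side; going in it stops at riser x +5 mm, and at the end of an arm the kit's centre is at riser y +-85 mm.
- green_tag: Green disc, 30 mm diameter, 2 mm thick, on the roof 48 mm behind (riser +x) the end position of the arm where the kit must go; by chance either arm. It has the riser's yaw: a kit fully at the end of this arm has its origin at x -48 mm (5 mm play), y 0 in the tag's frame.
- white_tag: The same disc in white, beside the other arm of the slot.
- gate (a joint): Sliding gate on the roof at the mouth: aluminium bar 80 mm long (riser y), 16 mm deep, 50 to 58 mm above the surface, centred at riser x -58 mm. Value in m = riser y of the bar's centre: 0 closed (end stop, bar across the stem), up to 0.085 open. Starts open, clear of the stem; about 1.5 N of friction, stays where left.
- gate_knob (a point): Centre of the top of the gate's upright orange knob: 14 mm diameter, on the middle of the bar, from 58 to 90 mm above the work surface.
- saucer0: Bystander: lower of two stacked white saucers, 110 mm diameter, 13 mm thick each. Origin: centre of the underside.
- saucer1: Bystander: upper saucer, same size.
- tower: Bystander: wooden capsule tower on a round turntable base of 110 mm diameter, 184 mm high in all. Origin: centre of the underside.
- sugar_tin: Bystander: steel tin, 60 mm diameter, 75 mm high. Origin: centre of the underside.
Not all that is in view belongs to the job. Several things have the shape of the kit; the one meant has the colours described above. What is shaped like the jug but pink is not meant.

How it is judged:
By the outcome, as a careful person would: the job done as asked, in the order asked, and still so for the second after the job is handed in, with the robot touching nothing.
It also fails if it takes over 72 s, if anything falls off the work surface, if the arm or the gripper's body presses on something with over 40 N, if the wrist force passes 120 N, or if a joint passes its speed limit or range.

ROBOT

A 6-joint arm with a two-finger parallel gripper is mounted at the origin on the work surface. World frame = base frame: x ahead of the robot, y to its left, z up, the work surface at z = 0. Lengths are in m, angles in rad, forces in N, time in s.
With the tool pointing down it reaches from about 0.35 to 0.775 m from the base axis. Payload 7.3 kg.
Tool frame: the origin (TCP) lies at the very end of the fingers, on their centre line; the grasp point (between the pads) lies 19 mm behind it; z points along the fingers, y is the direction in which the jaws open and shut (so a half turn about z gives the same grasp; the last joint's range is limited). The gripper opens to 92 mm and grips with 3 to 60 N. Pads are 19 mm wide; open, the fingers measure 130 mm over their backs; the gripper's body (75 mm by 190 mm) begins 47 mm behind the grasp point.
Start: joints at [-1.371, 0.342, 1.524, -0, 1.275, -0.146], TCP at [0.178, -0.494, 0.227] pointing down, gripper open.
Joint ranges: [-2.53, 2.53], [-0.77, 2.02], [0.04, 2.7], [-1, 4.14], [0.28, 2.66], [-3.11, 3.11]. Speed limits (rad/s): [2.57, 2.57, 3.14, 3.14, 3.14, 3.14].

INTERFACE

Orientations are given as [roll, pitch, yaw] about the fixed x, y, z axes, in that order (R = Rz(yaw) Ry(pitch) Rx(roll)).
In Python, from cell import observe, read_camera, camera_info, hand_in gives the robot as it stands.
- The arm moves only by the tool jog_arm, never from a script. Its argument "rows" is one flat list of numbers, 5 for each row, row after row: the finger opening in mm, from 0 to 91.8, then the shift along the tool's x, y, z in mm, then the turn about the tool's z in degrees. In form: [gripper, tx, ty, tz, roll, gripper, tx, ty, tz, roll, ...]. A call has 1 to 20 rows; each row shifts and turns the commanded pose from where the row before left it, along the tool's axes as they then stand; what a row does not reach is not made up. A row lasts 1/10 s, in which the tool goes at most 50 mm and 8.59 degrees, less where a joint would pass 70% of its speed; a pose out of reach is approached as far as the arm can. A call with a gripper value outside its range is refused whole. The fingers move at their own pace and stop on an object; "grip_force" is the grip in N (left out, the last holds). Time passes only in rows, so rows that do not move let the fingers close. It gives the time, the measured TCP pose, the force and the opening at its end, in the units of the state.
- observe(): the state, without advancing time (a new reading comes with each control period).
- read_camera(name): name is "scene" or "top" or "wrist"; returns (picture, depth): 420x560x3 uint8, red, green, blue; 420x560 float32, m along the optical axis (not along the pixel's ray), 0 where there is no reading.
- camera_info(name): a dict with "fx", "fy", "cx", "cy" (pixels), "distortion" ([k1, k2, p1, p2, k3] as OpenCV has them; the pictures are not rectified), "extrinsics" (4x4, takes a point from camera to world coordinates); the wrist camera has in their place "tool_from_camera" (4x4, takes a point from camera to tool coordinates, whose origin is the TCP and whose axes are the flange's). Camera axes: x right, y up, looking along -z (the intrinsics and any distortion apply to the point x, -y, -z); pixel columns grow to the right and rows downward; lengths in m; the calibration is good to about 2 mm. A picture is of the moment at which its call begins: read the wrist's pose just before it. camera_info takes no time and is no camera call.
- hand_in(): hands the job in, once; it reports no verdict.
The state is a dict: "time": time; "qpos": joint angles; "qvel": joint speeds; "joint_efforts": joint torques, N m; "tool_pos": TCP position; "tool_rot": TCP orientation; "contact_force": force on the tool from outside, world axes, zero at the start; "torque": the same for the moment, N m; "opening": finger opening in m.
Only numpy, scipy, OpenCV 4.12 (cv2) and the standard library are available. Lean on these libraries where they do the work, as an engineer would, in place of code of your own. Each camera call takes 0.05 s, during which the arm holds its last target. There are 200 camera calls.

## Working session

There is one attempt and no reset: what is moved stays moved. The work goes in short steps, Python scripts to look and compute and a tool call to move; the robot and the scene stay as the last step left them, time stands still between calls to the robot, and variables do not carry over. Pictures are saved under pics/ and viewed, about 8 in all and at most 12, crops included, and the job is handed in when it is done.

Besides the shell and the picture viewer there is one more tool, called by a JSON object that holds its "fn" and its "kwargs", one argument or row to a line. jog_arm: Moves the arm, as the interface text tells. Its arguments: {"type":"object","properties":{"rows":{"type":"array","items":{"type":"number"}},"grip_force":{"type":"number"}},"required":["rows"]}

```bash
ls; mkdir -p pics; cat > h.py <<'E'
import numpy as np, cv2
from cell import observe, read_camera, camera_info, hand_in
from scipy.spatial.transform import Rotation as R
def toolT(s):
    T=np.eye(4); T[:3,:3]=R.from_euler('xyz',s['tool_rot']).as_matrix(); T[:3,3]=s['tool_pos']; return T
def snap(name,fn=None):
    s=observe(); p,d=read_camera(name); i=camera_info(name)
    E=np.array(i['extrinsics']) if name!='wrist' else toolT(s)@np.array(i['tool_from_camera'])
    np.savez(''+name+'.npz',p=p,d=d,E=E,K=[i['fx'],i['fy'],i['cx'],i['cy']],D=i['distortion'])
    if fn: cv2.imwrite('pics/'+fn,p[:,:,::-1])
    return s
def load(name): return np.load(''+name+'.npz')
def ray(z,uv):
    fx,fy,cx,cy=z['K']; K=np.array([[fx,0,cx],[0,fy,cy],[0,0,1]])
    q=cv2.undistortPoints(np.array(uv,float).reshape(-1,1,2),K,z['D'])[:,0]
    return np.c_[q[:,0],-q[:,1],-np.ones(len(q))]
def at_z(z,uv,h):  # intersect with world plane z=h
    r=ray(z,uv)@z['E'][:3,:3].T; o=z['E'][:3,3]; return o+r*((h-o[2])/r[:,2])[:,None]
def at_d(z,uv):
    r=ray(z,uv); d=np.array([z['d'][int(round(v)),int(round(u))] for u,v in uv]); return (r*d[:,None])@z['E'][:3,:3].T+z['E'][:3,3]
def proj(z,P):
    P=np.atleast_2d(P); c=(P-z['E'][:3,3])@z['E'][:3,:3]; fx,fy,cx,cy=z['K']
    K=np.array([[fx,0,cx],[0,fy,cy],[0,0,1]])
    return cv2.projectPoints((c*[1,-1,-1]).reshape(-1,1,3),np.zeros(3),np.zeros(3),K,z['D'])[0][:,0]
E
python3 - <<'E'
from h import *
s=snap('top','top0.png'); snap('scene','scene0.png'); print(s['time'],s['tool_pos'],s['tool_rot'])
z=load('top');print(z['E'],z['K'],z['D'])
E
```

```text
pics
0.0 [ 0.17788801 -0.49352356  0.22604923] [-3.14008037e+00 -2.10082275e-04  3.45819080e-01]
[[ 0.01633594  0.98536145 -0.16969371  0.42744595]
 [-0.99981172  0.01432063 -0.01309342 -0.03355938]
 [-0.01047163  0.16987565  0.98540987  1.20645269]
 [ 0.          0.          0.          1.        ]] [485.41923282 485.41923282 274.94372302 216.11898648] [-0.01678267  0.          0.          0.          0.        ]
```

View pics/top0.png

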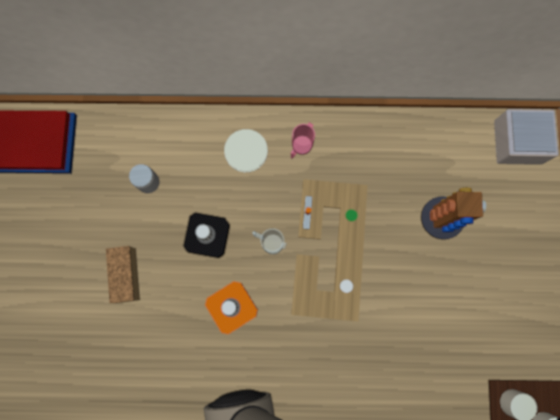

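View pics/scene0.png

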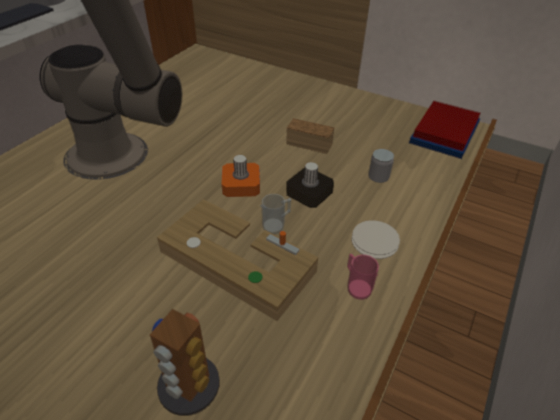

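The top view shows the kit (207,233), jug (272,242, handle to the left and up), riser mouth facing left, gate knob (308,211), green tag (351,215), white tag (346,286) and ledge (120,275). I'll enlarge it.

```bash
python3 - <<'E'
from h import *
z=load('top'); p=z['p'][:,:,::-1]
c=p[170:330,170:380]; cv2.imwrite('pics/c1.png',cv2.resize(c,None,fx=3.8,fy=3.7,interpolation=cv2.INTER_CUBIC))
hsv=cv2.cvtColor(np.ascontiguousarray(p),cv2.COLOR_BGR2HSV)
def cen(m,n):
    n_,l,st,ce=cv2.connectedComponentsWithStats(m.astype(np.uint8))
    for i in range(1,n_):
        if st[i,4]>15: print(n,st[i],ce[i].round(1))
H,S,V=[hsv[:,:,i].astype(int) for i in range(3)]
cen((H>45)&(H<80)&(S>150),'green'); cen((S<50)&(V>170),'white'); cen((V<35),'black')
print('tags',at_z(z,[[351,215],[346.3,286]],.052).round(4))
E
```

```text
green [347 211   9   9  69] [351. 215.]
white [ 224  129   44   43 1463] [245.3 149.9]
white [131 166  19  18 221] [140.6 175.2]
white [307 198   3   7  21] [308. 201.]
white [304 216   5  11  42] [306.3 221.4]
white [197 226  12  12 117] [202.3 231.1]
white [340 280  13  13 126] [345.9 285.8]
white [222 301  13  13 138] [228.  307.3]
white [511 395  25  25 499] [523.  407.1]
black [ 185  214   44   43 1090] [207.  235.5]
black [209 391  56  16 436] [237.9 397.4]
tags [[ 0.6317 -0.2016  0.052 ]
 [ 0.4619 -0.1888  0.052 ]]
```

View pics/c1.png

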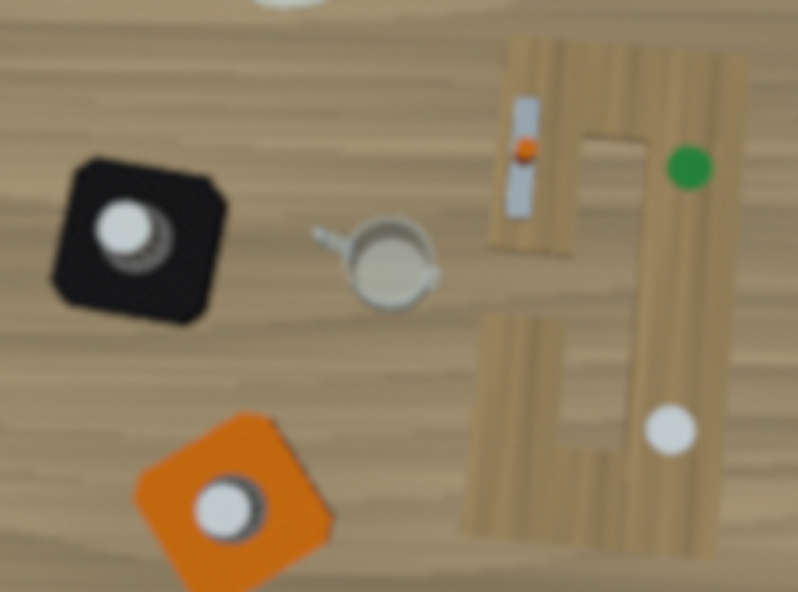

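```bash
cat >> h.py <<'E'
def go(x,y,zz,yaw=None):
    "print shift (mm, in axes after turning) and turn (deg) to target"
    s=observe(); p=s['tool_pos']; Rm=R.from_euler('xyz',s['tool_rot']).as_matrix(); yw=np.arctan2(Rm[1,0],Rm[0,0])
    if yaw is not None:
        r=np.radians(yaw)-yw; Rm=R.from_euler('z',r).as_matrix()@Rm; print('turn deg (first)',-np.degrees(r).round(1))
    print('then txyz',(Rm.T@(np.array([x,y,zz])-p)*1000).round(1))
E
python3 - <<'E'
from h import *
z=load('top')
f=lambda u,v:[170+(u+.5)/3.8-.5,170+(v+.5)/3.7-.5]
print('cap',at_z(z,[f(126,227)],.088).round(4))
print('kit corners',at_z(z,[f(140,240)],.035).round(4))
j=at_z(z,[f(390,263)],.085)[0]; hd=at_z(z,[f(318,234)],.068)[0]; lip=at_z(z,[f(432,275)],.085)[0]
print('jug',j.round(4),'hd',hd.round(4),np.degrees(np.arctan2(*(hd-j)[[1,0]])),np.linalg.norm((hd-j)[:2]), 'lip',np.degrees(np.arctan2(*(j-lip)[[1,0]])))
L=at_z(z,[[107,248],[130,247],[132.5,301],[110,302]],.06); print('ledge',L.round(4),L.mean(0).round(4))
print('knob',at_z(z,[f(526,148)],.09).round(4))
g,w=at_z(z,[[351,215],[346,285.8]],.052); yd=(g-w)/np.linalg.norm(g-w); xd=np.array([yd[1],-yd[0],0])
o=(g+w)/2-.048*xd; o[2]=0; print('riser',o.round(4),'yaw',np.degrees(np.arctan2(xd[1],xd[0])),'mouth',(o-.075*xd).round(4),'end',(o+.085*yd).round(4),'knob0',(o-.058*xd).round(4))
go(j[0],j[1],.227,86)
E
```

```text
cap [[0.5825 0.1489 0.088 ]]
kit corners [[0.5813 0.1482 0.035 ]]
jug [ 0.5625 -0.0134  0.085 ] hd [0.5825 0.0321 0.068 ] 66.22921878750174 0.04969625350229506 lip 74.42768652018862
ledge [[0.542  0.3807 0.06  ]
 [0.5452 0.3257 0.06  ]
 [0.4187 0.3114 0.06  ]
 [0.4154 0.3642 0.06  ]] [0.4803 0.3455 0.06  ]
knob [[ 0.6362 -0.0959  0.09  ]]
riser [ 0.5508 -0.147   0.    ] yaw -94.53319085509987 mouth [ 0.5567 -0.0722  0.    ] end [ 0.6355 -0.1537  0.    ] knob0 [ 0.5554 -0.0892  0.    ]
turn deg (first) -66.2
then txyz [505.9 350.1  -1.3]
```

{"fn": "jog_arm", "kwargs": {
  "rows": [91.8, 0, 0, 0, -8.4, 91.8, 0, 0, 0, -8.4, 91.8, 0, 0, 0, -8.4, 91.8, 0, 0, 0, -8.4, 91.8, 0, 0, 0, -8.4, 91.8, 0, 0, 0, -8.4, 91.8, 41.6, 14.1, 0, 0, 91.8, 41.6, 14.1, 0, 0, 91.8, 41.6, 14.1, 0, 0, 91.8, 41.6, 14.1, 0, 0, 91.8, 41.6, 14.1, 0, 0, 91.8, 41.6, 14.1, 0, 0, 91.8, 41.6, 14.1, 0, 0, 91.8, 41.6, 14.1, 0, 0, 91.8, 41.6, 14.1, 0, 0, 91.8, 41.6, 14.1, 0, 0, 91.8, 41.6, 14.1, 0, 0, 91.8, 41.6, 14.1, 0, 0, 91.8, 41.6, 14.1, 0, 0, 91.8, 41.6, 14.1, 0, 0],
  "grip_force": 15
}}

```text
time: 2.1
tool_pos: [0.5616, -0.0111, 0.2263]
tool_rot: [-3.141, 0.0, 1.226]
contact_force: [-0.1, -1.2, 0.1]
opening: 0.0917
```

```bash
python3 - <<'E'
from h import *
s=snap('wrist','w1.png'); print(s['tool_pos'],s['tool_rot'],s['time']); 
z=load('wrist'); print(proj(z,[[.5625,-.0134,.085],[.5567,-.0722,.05],[.6362,-.0959,.09]]))
go(.5625,-.0134,.2)
E
```

```text
[ 0.56157882 -0.01105008  0.22634363] [-3.14100481e+00  3.19066901e-04  1.22558258e+00] 2.1
[[277.92888508 203.60655846]
 [292.33209785 251.23438064]
 [387.75909853 262.72492054]]
then txyz [-7.7  0.4 26. ]
```

View pics/w1.png

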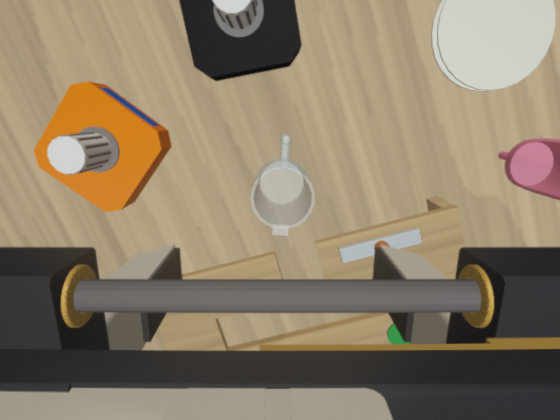

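The wrist view shows the jug rim centred near (283,194), handle up at (286,138), lip at (281,231). The slot mouth corners are (280,258) and (317,240), and the gate knob is at (382,246).

```bash
python3 - <<'E'
from h import *
z=load('wrist'); s=observe()
j,h,l=[at_z(z,[a],b)[0] for a,b in (((283,194),.085),((286,138),.07),((281,231),.085))]
print(j.round(4),h.round(4),np.degrees(np.arctan2(*(h-j)[[1,0]])),np.degrees(np.arctan2(*(j-l)[[1,0]])))
print('mouth',at_z(z,[(280,258),(317,240)],.05).round(4),'knob',at_z(z,[(382,244)],.09).round(4),'kit cap',at_z(z,[(232,0)],.088).round(4))
print(s['tool_pos'],s['tool_rot']); go(j[0],j[1],.2)
E
```

```text
[ 0.5694 -0.0069  0.085 ] [0.5875 0.0355 0.07  ] 66.91826782017957 67.41016083960264
mouth [[ 0.5427 -0.0748  0.05  ]
 [ 0.5835 -0.0693  0.05  ]] knob [[ 0.6361 -0.0771  0.09  ]] kit cap [[0.5833 0.1455 0.088 ]]
[ 0.5646864  -0.00612066  0.2260402 ] [ 3.1407717  -0.00370373  1.22841772]
then txyz [ 0.7  4.7 26. ]
```

```bash
python3 - <<'E'
from h import *
s=snap('wrist'); print(s['tool_pos'],np.abs(s['qvel']).max())
z=load('wrist'); c=z['p'][100:300,170:450,::-1]; cv2.imwrite('pics/c2.png',cv2.resize(c,None,fx=2.8,fy=2.8,interpolation=cv2.INTER_CUBIC))
E
```

```text
[ 0.5646864  -0.00612066  0.2260402 ] 0.1284285131040028
```

View pics/c2.png

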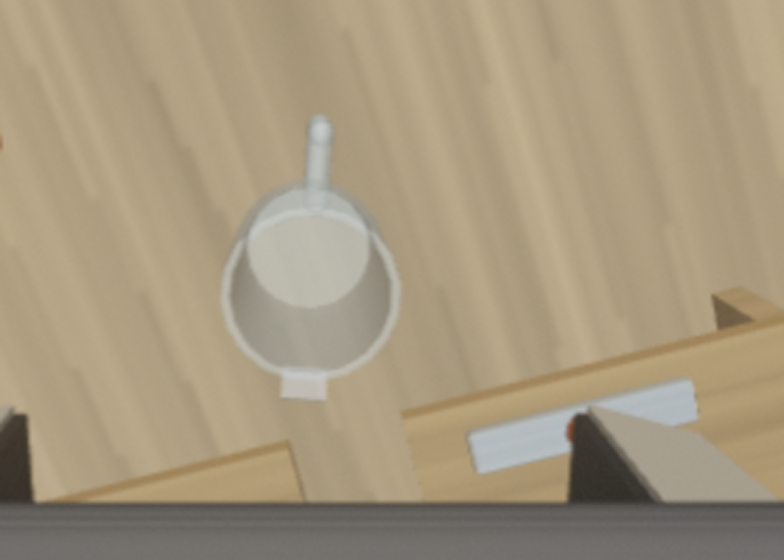

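The rim centre is at crop (311,290), handle end (319,128), lip (304,385), mouth corners (288,443) and (402,411).

```bash
python3 - <<'E'
from h import *
z=load('wrist'); s=observe(); print(s['tool_pos'],s['tool_rot'],np.abs(s['qvel']).max())
f=lambda u,v:[170+(u+.5)/2.8-.5,100+(v+.5)/2.8-.5]
j,h,l=[at_z(z,[f(*a)],b)[0] for a,b in (((311,290),.085),((319,128),.07),((304,385),.085))]
print(j.round(4),h.round(4),np.degrees(np.arctan2(*(h-j)[[1,0]])),np.degrees(np.arctan2(*(j-l)[[1,0]])))
m=at_z(z,[f(288,443),f(402,411)],.05);print('mouth',m.round(4),m.mean(0).round(4))
t=load('top'); print('top proj jug',proj(t,j),'mouth',proj(t,m), 'vs jug',272.6,241.1,'mouth px', [(170+486/3.8,170+a/3.7) for a in (248,315)])
E
```

```text
[ 0.56287958 -0.00861967  0.22580225] [-3.14130447e+00 -1.41478694e-03  1.23012548e+00] 0.06954282173935225
[ 0.5684 -0.0084  0.085 ] [0.5869 0.0358 0.07  ] 67.33787616927147 66.40456838900644
mouth [[ 0.5396 -0.0665  0.05  ]
 [ 0.5816 -0.0687  0.05  ]] [ 0.5606 -0.0676  0.05  ]
top proj jug [[270.19060348 238.14805997]] mouth [[294.60708224 252.34434602]
 [295.68529    234.86768914]] vs jug 272.6 241.1 mouth px [(297.89473684210526, 237.02702702702703), (297.89473684210526, 255.13513513513513)]
```

{"fn": "jog_arm", "kwargs": {
  "rows": [91.8, 0, 0, 15, 3, 91.8, 0, 0, 20, 0, 91.8, 0, 0, 15, 0, 91.8, 0, 0, 10, 0, 91.8, 0, 0, 0, 0, 91.8, 0, 0, 0, 0, 91.8, 0, 0, 0, 0, 91.8, 0, 0, 0, 0, 91.8, 0, 0, 0, 0, 91.8, 0, 0, 0, 0]
}}

```text
time: 3.2
tool_pos: [0.561, -0.0128, 0.167]
tool_rot: [3.141, -0.0, 1.173]
contact_force: [-0.2, -0.2, 0.1]
opening: 0.0917
```

```bash
python3 - <<'E'
from h import *
s=snap('wrist'); print(s['tool_pos'],s['tool_rot'],np.abs(s['qvel']).max())
s=observe();print(s['tool_pos'])
z=load('wrist'); c=z['p'][60:300,140:420,::-1]; cv2.imwrite('pics/c3.png',cv2.resize(c,None,fx=2.5,fy=2.5,interpolation=cv2.INTER_CUBIC))
E
```

```text
[ 0.56098972 -0.0127626   0.16703394] [ 3.14097798e+00 -5.78288098e-05  1.17308025e+00] 0.0036253773718964133
[ 0.56094603 -0.01273418  0.16691311]
```

View pics/c3.png

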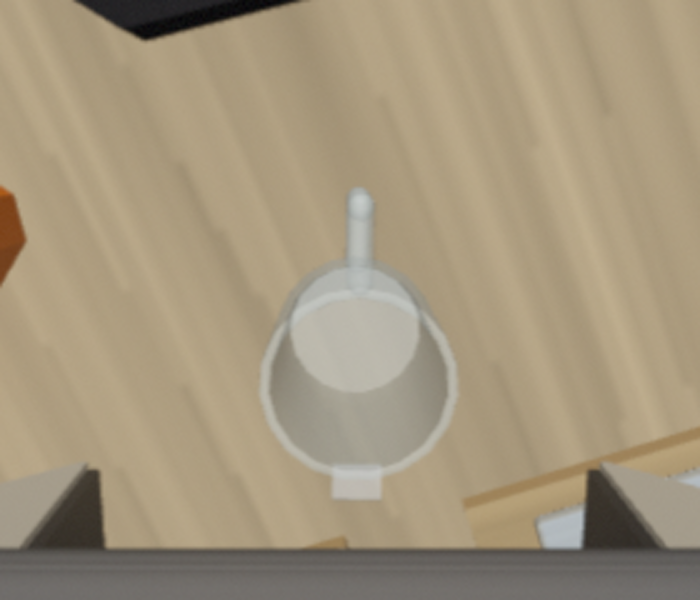

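At rest, the rim centre is at crop (359,380), handle (360,205), and mouth corners (347,540) and (465,500). The handle is aligned with tool x.

```bash
python3 - <<'E'
from h import *
z=load('wrist'); s=observe()
f=lambda u,v:[140+(u+.5)/2.5-.5,60+(v+.5)/2.5-.5]
j,h=[at_z(z,[f(*a)],b)[0] for a,b in (((359.5,380),.085),((360,205),.07))]
print(j.round(4),h.round(4),np.degrees(np.arctan2(*(h-j)[[1,0]])))
m=at_z(z,[f(347,540),f(465,500)],.05);print('mouth',m.round(4),m.mean(0).round(4))
go(j[0],j[1],.043)
E
```

```text
[ 0.5686 -0.0085  0.085 ] [0.5869 0.0344 0.07  ] 66.92750622085227
mouth [[ 0.5406 -0.0669  0.05  ]
 [ 0.582  -0.0687  0.05  ]] [ 0.5613 -0.0678  0.05  ]
then txyz [  6.8   5.4 123.9]
```

{"fn": "jog_arm", "kwargs": {
  "rows": [91.8, 4, 3, 5, 0, 91.8, 3, 2, 15, 0, 91.8, 0, 0, 20, 0, 91.8, 0, 0, 20, 0, 91.8, 0, 0, 20, 0, 91.8, 0, 0, 20, 0, 91.8, 0, 0, 14, 0, 91.8, 0, 0, 10, 0, 91.8, 0, 0, 0, 0, 91.8, 0, 0, 0, 0, 91.8, 0, 0, 0, 0],
  "grip_force": 12
}}

```text
time: 4.35
tool_pos: [0.5689, -0.0083, 0.0435]
tool_rot: [3.14, -0.0, 1.173]
contact_force: [1.0, 0.7, -0.0]
opening: 0.0922
```

{"fn": "jog_arm", "kwargs": {
  "rows": [75, 0, 0, 0, 0, 68, 0, 0, 0, 0, 64, 0, 0, 0, 0, 60, 0, 0, 0, 0, 58, 0, 0, 0, 0, 56, 0, 0, 0, 0, 54, 0, 0, 0, 0, 52, 0, 0, 0, 0, 50, 0, 0, 0, 0, 48, 0, 0, 0, 0, 48, 0, 0, 0, 0, 48, 0, 0, 0, 0],
  "grip_force": 12
}}

```text
time: 5.55
tool_pos: [0.568, -0.0081, 0.0427]
tool_rot: [-3.141, 0.0, 1.173]
contact_force: [-2.8, 1.9, 3.2]
opening: 0.0566
```

{"fn": "jog_arm", "kwargs": {
  "rows": [48, 0, 0, -5, 0, 48, 0, 0, -15, 0, 48, 0, 0, -25, 0, 48, 0, 0, -30, -6, 48, 0, 0, -30, -8, 48, 0, 0, -20, -8, 48, 0, 0, -5, -8, 48, 10, -1, 0, 0, 48, 25, -4, 0, 0, 48, 38, -5, 0, 0, 48, 40, -6, 0, 0, 48, 40, -6, 0, 0, 48, 40, -6, 0, 0, 48, 35, -5, 0, 0, 48, 25, -4, 0, 0, 48, 15, -2, 0, 0, 48, 8, 0, 0, 0, 48, 0, 0, 0, 0, 48, 0, 0, 0, 0, 48, 0, 0, 0, 0]
}}

```text
time: 7.55
tool_pos: [0.4953, 0.2596, 0.1726]
tool_rot: [-3.141, 0.0, 1.695]
contact_force: [-0.7, 0.0, -1.5]
opening: 0.0564
```

{"fn": "jog_arm", "kwargs": {
  "rows": [48, 0, 0, 0, 0, 48, 0, 0, 0, 0, 48, 0, 0, 0, 0, 48, 0, 0, 0, 0, 48, 0, 0, 0, 0]
}}

```text
time: 8.05
tool_pos: [0.4949, 0.2606, 0.1727]
tool_rot: [3.141, 0.0, 1.697]
contact_force: [-0.2, -0.2, -2.0]
opening: 0.057
```

```bash
python3 - <<'E'
from h import *
s=snap('wrist','w4.png'); print(s['tool_pos'],s['tool_rot'],s['opening'],s['contact_force'])
z=load('wrist'); print(proj(z,[[.485,.35,.06]]))
E
```

```text
[0.49489614 0.26064832 0.17272097] [3.14147524e+00 6.60242699e-05 1.69655156e+00] 0.05703397393369895 [-0.15148985 -0.17990257 -1.9688786 ]
[[276.6521812   87.89522907]]
```

View pics/w4.png

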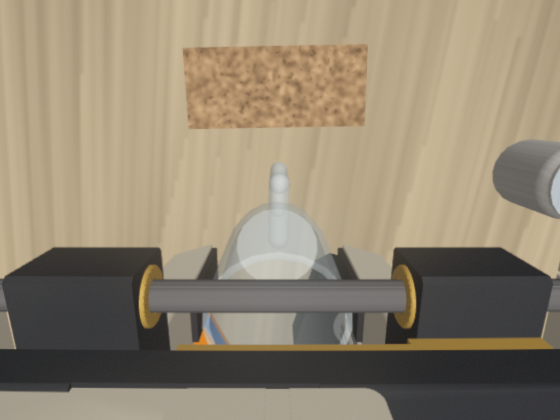

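The ledge top's corners are (184,48), (367,45), (365,126) and (188,128). The held jug is centred between the fingers, its base near (277,244).

```bash
python3 - <<'E'
from h import *
z=load('wrist'); s=observe()
L=at_z(z,[(184,48),(367,45),(365,126),(188,128)],.06); c=L.mean(0); print(L.round(4),c.round(4), np.linalg.norm(L[1]-L[0]),np.linalg.norm(L[2]-L[1]))
d=L[1]+L[2]-L[0]-L[3]; print('long axis deg',np.degrees(np.arctan2(d[1],d[0])))
b=at_z(z,[(277,244)],.13)[0]; print('base',b,s['tool_pos'])
go(c[0],c[1],.1037)
E
```

```text
[[0.4173 0.3684 0.06  ]
 [0.5441 0.3863 0.06  ]
 [0.5529 0.3317 0.06  ]
 [0.4237 0.314  0.06  ]] [0.4845 0.3501 0.06  ] 0.1279949520896574 0.05528304547013229
long axis deg 7.924730981326343
base [0.49680253 0.25772684 0.13      ] [0.49482196 0.26068643 0.17267393]
then txyz [90.  1. 69.]
```

{"fn": "jog_arm", "kwargs": {
  "rows": [48, 10, 1, 0, 0, 48, 25, 0, 0, 0, 48, 25, 0, 0, 0, 48, 18, 0, 0, 0, 48, 9, 0, 0, 0, 48, 3, 0, 10, 0, 48, 0, 0, 20, 0, 48, 0, 0, 15, 0, 48, 0, 0, 10, 0, 48, 0, 0, 7, 0, 48, 0, 0, 3, 0, 48, 0, 0, 1, 0, 48, 0, 0, 0, 0, 48, 0, 0, 0, 0, 48, 0, 0, 0, 0, 48, 0, 0, 0, 0]
}}

```text
time: 9.7
tool_pos: [0.4847, 0.3502, 0.107]
tool_rot: [3.141, -0.0, 1.697]
contact_force: [0.2, 0.0, -2.0]
opening: 0.0568
```

{"fn": "jog_arm", "kwargs": {
  "rows": [48, 0, 0, 1, 0, 48, 0, 0, 1, 0, 48, 0, 0, 1, 0, 48, 0, 0, 0.5, 0, 48, 0, 0, 0, 0, 48, 0, 0, 0, 0, 48, 0, 0, 0, 0]
}}

```text
time: 10.4
tool_pos: [0.4846, 0.3501, 0.1032]
tool_rot: [3.141, 0.0, 1.697]
contact_force: [-0.8, -0.4, -1.7]
opening: 0.0569
```

{"fn": "jog_arm", "kwargs": {
  "rows": [48, 0, 0, 0.5, 0, 48, 0, 0, 0, 0, 48, 0, 0, 0, 0, 48, 0, 0, 0, 0]
}}

```text
time: 10.8
tool_pos: [0.4846, 0.3501, 0.1027]
tool_rot: [3.141, 0.0, 1.697]
contact_force: [1.1, -0.0, -0.5]
opening: 0.0569
```

{"fn": "jog_arm", "kwargs": {
  "rows": [60, 0, 0, 0, 0, 66, 0, 0, 0, 0, 74, 0, 0, 0, 0, 82, 0, 0, 0, 0, 90, 0, 0, 0, 0, 90, 0, 0, 0, 0, 90, 0, 0, -10, 0, 90, 0, 0, -25, 0, 90, 0, 0, -35, 0, 90, 0, 0, -30, 6, 90, 0, 0, -10, 6]
}}

```text
time: 11.9
tool_pos: [0.4858, 0.3509, 0.2174]
tool_rot: [3.136, -0.004, 1.483]
contact_force: [-0.4, -0.4, 0.9]
opening: 0.09
```

{"fn": "jog_arm", "kwargs": {
  "rows": [90, -14, 6, 0, 0, 90, -28, 12, 0, 0, 90, -35, 15, 0, 0, 90, -40, 17, 0, 0, 90, -40, 17, 0, 0, 90, -40, 17, 0, 0, 90, -35, 15, 0, 0, 90, -25, 11, 0, 0, 90, -14, 6, 0, 0, 90, -6, 2, 0, 0, 90, 0, 0, 0, 0, 90, 0, 0, 0, 0, 90, 0, 0, 0, 0, 90, 0, 0, 0, 0, 90, 0, 0, 0, 0, 90, 0, 0, 0, 0, 90, 0, 0, 0, 0]
}}

```text
time: 13.6
tool_pos: [0.579, 0.0644, 0.2127]
tool_rot: [3.142, 0.0, 1.488]
contact_force: [-1.2, -0.5, -0.2]
opening: 0.09
```

```bash
python3 - <<'E'
from h import *
s=snap('wrist'); print(s['tool_pos'],s['tool_rot'],s['contact_force'],np.abs(s['qvel']).max())
snap('top')
t=load('top')['p'][220:330,60:180,::-1]; w=load('wrist')
c=np.hstack([cv2.resize(w['p'][:260,:,::-1],(560,260)),cv2.resize(t,(240,220),interpolation=cv2.INTER_CUBIC)[:220].copy() if 0 else cv2.copyMakeBorder(cv2.resize(t,(240,220),interpolation=cv2.INTER_CUBIC),0,40,0,0,cv2.BORDER_CONSTANT)])
cv2.imwrite('pics/c5.png',c); print(proj(w,[.587,.153,.088]))
E
```

```text
[0.57898801 0.06438682 0.21273034] [3.14151344e+00 9.78834752e-05 1.48753229e+00] [-1.1610291  -0.48080965 -0.16230887] 0.002898211875547547
[[275.9708786   90.82274539]]
```

View pics/c5.png

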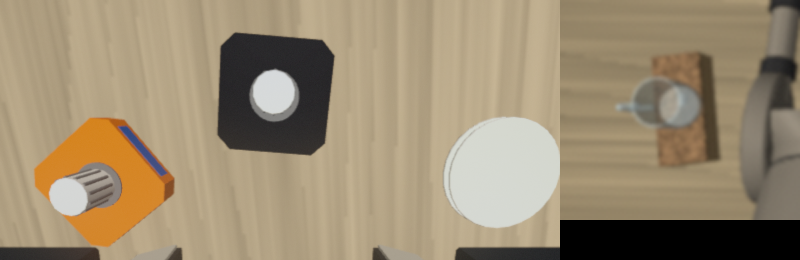

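The cap is at (274,92), 2 px from prediction. The jug stands on the ledge.

```bash
python3 - <<'E'
from h import *
z=load('wrist'); c=at_z(z,[(274,92)],.088)[0]; print(c); go(c[0],c[1],.066)
E
```

```text
[0.58545391 0.15228385 0.088     ]
then txyz [ 88.3  -0.9 146.7]
```

{"fn": "jog_arm", "kwargs": {
  "rows": [60, 10, -1, 0, 0, 60, 25, 0, 5, 0, 60, 28, 0, 10, 0, 60, 18, 0, 15, 0, 60, 7, 0, 20, 0, 60, 0, 0, 30, 0, 60, 0, 0, 25, 0, 60, 0, 0, 20, 0, 60, 0, 0, 13, 0, 60, 0, 0, 6, 0, 60, 0, 0, 2, 0, 60, 0, 0, 0, 0, 60, 0, 0, 0, 0, 60, 0, 0, 0, 0, 60, 0, 0, 0, 0],
  "grip_force": 12
}}

```text
time: 15.2
tool_pos: [0.5857, 0.152, 0.0673]
tool_rot: [3.14, -0.0, 1.487]
contact_force: [0.7, -0.8, -0.3]
opening: 0.0598
```

{"fn": "jog_arm", "kwargs": {
  "rows": [46, 0, 0, 0, 0, 40, 0, 0, 0, 0, 36, 0, 0, 0, 0, 33, 0, 0, 0, 0, 30, 0, 0, 0, 0, 28, 0, 0, 0, 0, 26, 0, 0, 0, 0, 25, 0, 0, 0, 0, 25, 0, 0, 0, 0],
  "grip_force": 12
}}

```text
time: 16.1
tool_pos: [0.5852, 0.152, 0.0666]
tool_rot: [-3.141, 0.0, 1.487]
contact_force: [-2.9, 0.4, 1.4]
opening: 0.0315
```

```bash
python3 - <<'E'
from h import *
o=np.array([.5555,-.1423]); a=np.radians(-94.53); xd=np.array([np.cos(a),np.sin(a)])
for r in (-130,-85,0,4): p=o+xd*r/1000; print(r,p.round(4)); go(p[0],p[1],.066)
E
```

```text
-130 [ 0.5658 -0.0127]
then txyz [-165.7   -5.6    0.6]
-85 [ 0.5622 -0.0576]
then txyz [-210.7   -5.4    0.6]
0 [ 0.5555 -0.1423]
then txyz [-295.7   -5.1    0.6]
4 [ 0.5552 -0.1463]
then txyz [-299.7   -5.     0.6]
```

{"fn": "jog_arm", "kwargs": {
  "rows": [25, -5, -0.5, 0, 0, 25, -10, -0.5, 0, 0, 25, -15, -0.5, 0, 0, 25, -18, -0.5, 0, 0, 25, -18, -0.5, 0, 0, 25, -18, -0.5, 0, 0, 25, -18, -0.5, 0, 0, 25, -18, -0.5, 0, 0, 25, -17, -0.5, 0, 0, 25, -14, -0.5, 0, 0, 25, -10, -0.5, 0, 0, 25, -5, 0, 0, 0, 25, 0, 0, 0, 0, 25, 0, 0, 0, 0, 25, 0, 0, 0, 0, 25, 0, 0, 0, 0]
}}

```text
time: 17.7
tool_pos: [0.566, -0.0125, 0.0666]
tool_rot: [-3.141, 0.0, 1.488]
contact_force: [0.8, -0.4, -2.7]
opening: 0.032
```

```bash
python3 - <<'E'
from h import *
s=snap('top'); snap('scene'); print(s['tool_pos'],s['tool_rot'])
t=load('top')['p'][170:330,200:380,::-1]; w=load('scene')['p'][120:320,130:380,::-1]
cv2.imwrite('pics/c6.png',np.hstack([cv2.resize(t,(450,400),interpolation=3),cv2.resize(w,(350,400),interpolation=3)]))
go(.5622,-.0576,.066)
E
```

```text
[ 0.56603166 -0.01250116  0.06662176] [-3.14148762e+00  1.20624518e-04  1.48808820e+00]
then txyz [-45.2  -0.    0.6]
```

View pics/c6.png

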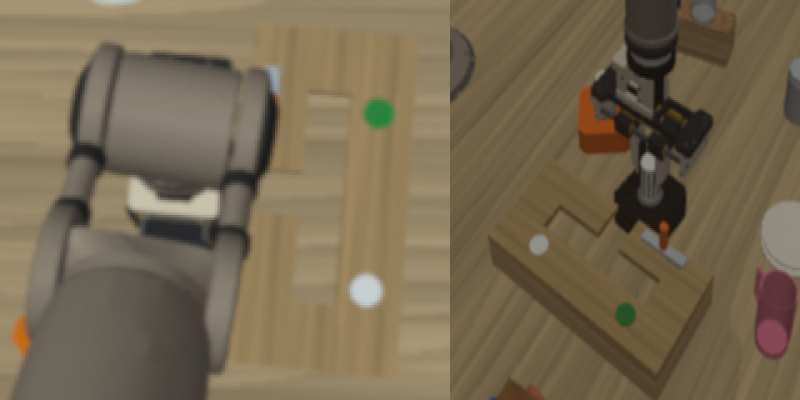

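The kit is upright in front of the mouth, in line with the stem. Entering in steps while watching the force.

{"fn": "jog_arm", "kwargs": {
  "rows": [25, -5, 0, 0.3, 0, 25, -10, 0, 0, 0, 25, -12, 0, 0, 0, 25, -12, 0, 0, 0, 25, -12, 0, 0, 0, 25, -10, 0, 0, 0, 25, -8, 0, 0, 0, 25, -5, 0, 0, 0, 25, 0, 0, 0, 0, 25, 0, 0, 0, 0]
}}

```text
time: 18.8
tool_pos: [0.56, -0.0873, 0.0666]
tool_rot: [3.141, 0.001, 1.487]
contact_force: [-0.3, -2.4, 2.5]
opening: 0.0316
```

{"fn": "jog_arm", "kwargs": {
  "rows": [25, -5, 0, 0, 0, 25, -10, 0, 0, 0, 25, -12, 0, 0, 0, 25, -12, 0, 0, 0, 25, -9, 0, 0, 0, 25, -5, 0, 0, 0, 25, -2, 0, 0, 0, 25, 0, 0, 0, 0, 25, 0, 0, 0, 0, 25, 0, 0, 0, 0]
}}

```text
time: 19.8
tool_pos: [0.5553, -0.1422, 0.0665]
tool_rot: [3.141, 0.001, 1.488]
contact_force: [-1.2, -2.7, 3.7]
opening: 0.0316
```

```bash
python3 - <<'E'
from h import *
o=np.array([.5555,-.1423]); a=np.radians(-94.53); xd=np.array([np.cos(a),np.sin(a)]); yd=np.array([-xd[1],xd[0]])
s=observe(); d=np.array(s['tool_pos'][:2])-o; print(d@xd,d@yd,s['contact_force'])
for r in (75,85): p=o+xd*0.0+yd*r/1000; print(r,p.round(4)); go(p[0],p[1],.0666)
E
```

```text
-0.00013105651228282323 -0.000189281738118223 [-1.24019309 -2.67208463  3.65953926]
75 [ 0.6303 -0.1482]
then txyz [ 0.2 75.2 -0. ]
85 [ 0.6402 -0.149 ]
then txyz [ 0.2 85.2 -0. ]
```

{"fn": "jog_arm", "kwargs": {
  "rows": [25, 0, 5, 0, 0, 25, 0, 10, 0, 0, 25, 0, 12, 0, 0, 25, 0, 12, 0, 0, 25, 0, 12, 0, 0, 25, 0, 10, 0, 0, 25, 0, 8, 0, 0, 25, 0, 4, 0, 0, 25, 0, 2, 0, 0, 25, 0, 0, 0, 0, 25, 0, 0, 0, 0]
}}

```text
time: 20.9
tool_pos: [0.6294, -0.1472, 0.0665]
tool_rot: [-3.14, -0.0, 1.488]
contact_force: [-3.4, 0.9, 6.6]
opening: 0.0315
```

{"fn": "jog_arm", "kwargs": {
  "rows": [25, 0, 2, 0, 0, 25, 0, 2, 0, 0, 25, 0, 2, 0, 0, 25, 0, 1, 0, 0, 25, 0, 0, 0, 0, 25, 0, 0, 0, 0, 25, 0, 0, 0, 0]
}}

```text
time: 21.6
tool_pos: [0.636, -0.1478, 0.0665]
tool_rot: [-3.139, -0.0, 1.488]
contact_force: [-5.7, 0.3, 6.5]
opening: 0.0316
```

{"fn": "jog_arm", "kwargs": {
  "rows": [25, 0, 1, -0.2, 0, 25, 0, 1, 0, 0, 25, 0, 0, 0, 0, 25, 0, 0, 0, 0]
}}

```text
time: 22.0
tool_pos: [0.6377, -0.1479, 0.0665]
tool_rot: [-3.138, -0.0, 1.488]
contact_force: [-5.7, 0.4, 7.2]
opening: 0.0316
```

{"fn": "jog_arm", "kwargs": {
  "rows": [25, 0, 1, 0, 0, 25, 0, 1, 0, 0, 25, 0, 0, 0, 0, 25, 0, 0, 0, 0]
}}

```text
time: 22.4
tool_pos: [0.6378, -0.1479, 0.0664]
tool_rot: [-3.134, -0.001, 1.488]
contact_force: [-12.5, 1.0, 10.6]
opening: 0.0318
```

{"fn": "jog_arm", "kwargs": {
  "rows": [25, 0, 1, 0, 0, 25, 0, 1, 0, 0, 25, 0, 0, 0, 0, 25, 0, 0, 0, 0]
}}

```text
time: 22.8
tool_pos: [0.6378, -0.1479, 0.0662]
tool_rot: [-3.129, -0.001, 1.488]
contact_force: [-18.1, 1.2, 14.3]
opening: 0.0319
```

Hard stop reached. I'll relieve the push, release, and rise to check.

{"fn": "jog_arm", "kwargs": {
  "rows": [25, 0, -2, 0, 0, 25, 0, -1.5, -0.2, 0, 25, 0, 0, 0, 0, 25, 0, 0, 0, 0]
}}

```text
time: 23.2
tool_pos: [0.6377, -0.1479, 0.0662]
tool_rot: [-3.137, -0.001, 1.488]
contact_force: [-7.2, 0.5, 5.5]
opening: 0.0317
```

{"fn": "jog_arm", "kwargs": {
  "rows": [36, 0, 0, 0, 0, 42, 0, 0, 0, 0, 50, 0, 0, 0, 0, 55, 0, 0, 0, 0, 55, 0, 0, 0, 0, 55, 0, 0, -15, 0, 55, 0, 0, -30, 0, 55, 0, 0, -35, 0, 55, -10, 0, -35, 0, 55, -25, 0, -20, 0, 55, -35, 0, 0, 0, 55, -30, 0, 0, 0, 55, -15, 0, 0, 0, 55, -5, 0, 0, 0, 55, 0, 0, 0, 0, 55, 0, 0, 0, 0, 55, 0, 0, 0, 0, 55, 0, 0, 0, 0, 55, 0, 0, 0, 0]
}}

```text
time: 25.1
tool_pos: [0.6297, -0.2675, 0.2019]
tool_rot: [3.142, 0.0, 1.488]
contact_force: [0.0, -0.8, 1.3]
opening: 0.0551
```

```bash
python3 - <<'E'
from h import *
s=snap('wrist'); print(s['tool_pos'],s['tool_rot'],np.abs(s['qvel']).max())
w=load('wrist'); cv2.imwrite('pics/c7.png',cv2.resize(w['p'][0:260,80:480,::-1],(800,520),interpolation=3))
E
```

```text
[ 0.62965575 -0.26746016  0.20191433] [3.14151479e+00 4.77031270e-05 1.48813843e+00] 0.00783917808291363
```

View pics/c7.png

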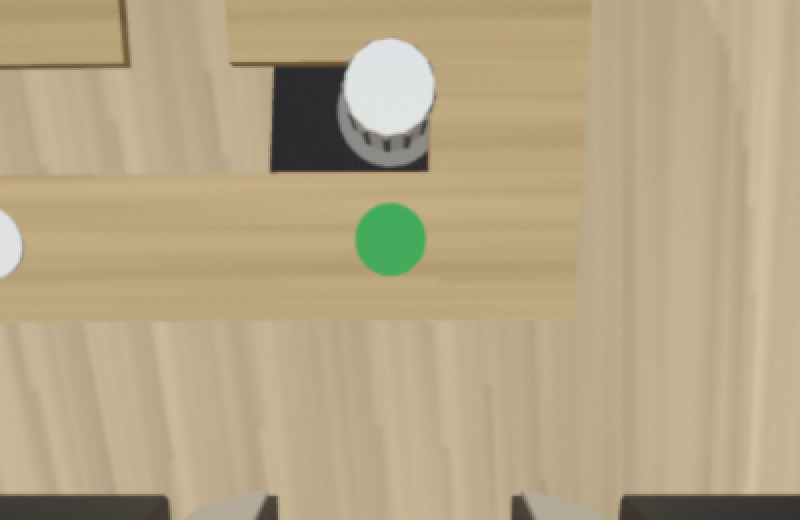

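The cap is against the arm's end (slot end at u≈430) and level with the green tag at (390,240).

```bash
python3 - <<'E'
from h import *
z=load('wrist'); f=lambda u,v:[80+(u+.5)/2-.5,(v+.5)/2-.5]
g=at_z(z,[f(390.5,240)],.052)[0]; c=at_z(z,[f(390,87)],.088)[0]; a=np.radians(-94.6); xd=np.array([np.cos(a),np.sin(a)]); yd=np.array([-xd[1],xd[0]])
print('tag',g.round(4),'cap',c.round(4),'cap in tag frame',(c-g)[:2]@xd,(c-g)[:2]@yd)
k=g[:2]-.106*xd; print('knob',k); go(k[0],k[1],.12); go(*(k-.0*yd),.068); print('shift to close',) 
E
```

```text
tag [ 0.635 -0.2    0.052] cap [ 0.6394 -0.1478  0.088 ] cap in tag frame -0.05239776079280723 0.00021014362695748103
knob [ 0.64347661 -0.09434659]
then txyz [173.8  -0.5  81.9]
then txyz [173.8  -0.5 133.9]
shift to close
```

{"fn": "jog_arm", "kwargs": {
  "rows": [50, 10, 0, 0, 0, 50, 25, 0, 0, 0, 50, 38, 0, 0, 0, 50, 40, 0, 0, 0, 50, 35, 0, 0, 0, 50, 18, 0, 0, 0, 50, 7, 0, 5, 0, 50, 0, 0, 15, 0, 50, 0, 0, 25, 0, 50, 0, 0, 30, 0, 50, 0, 0, 25, 0, 50, 0, 0, 18, 0, 50, 0, 0, 10, 0, 50, 0, 0, 6, 0, 50, 0, 0, 0, 0, 50, 0, 0, 0, 0, 50, 0, 0, 0, 0]
}}

```text
time: 26.85
tool_pos: [0.6445, -0.096, 0.0689]
tool_rot: [3.14, 0.0, 1.487]
contact_force: [0.6, -0.5, -0.1]
opening: 0.0498
```

{"fn": "jog_arm", "kwargs": {
  "rows": [35, 0, 0, 0, 0, 28, 0, 0, 0, 0, 22, 0, 0, 0, 0, 18, 0, 0, 0, 0, 14, 0, 0, 0, 0, 10, 0, 0, 0, 0, 8, 0, 0, 0, 0, 8, 0, 0, 0, 0, 8, 0, 0, 0, 0]
}}

```text
time: 27.75
tool_pos: [0.6419, -0.0956, 0.0677]
tool_rot: [-3.137, -0.0, 1.487]
contact_force: [-6.6, 0.2, 4.9]
opening: 0.0136
```

{"fn": "jog_arm", "kwargs": {
  "rows": [8, 0, -5, 0, 0, 8, 0, -10, 0, 0, 8, 0, -12, 0, 0, 8, 0, -12, 0, 0, 8, 0, -12, 0, 0, 8, 0, -12, 0, 0, 8, 0, -10, 0, 0, 8, 0, -6, 0, 0, 8, 0, -3, 0, 0, 8, 0, 0, 0, 0, 8, 0, 0, 0, 0]
}}

```text
time: 28.85
tool_pos: [0.562, -0.0891, 0.0678]
tool_rot: [-3.141, 0.0, 1.487]
contact_force: [-0.9, -1.6, 0.8]
opening: 0.0137
```

{"fn": "jog_arm", "kwargs": {
  "rows": [8, 0, -2, 0, 0, 8, 0, -2, 0, 0, 8, 0, -1, 0, 0, 8, 0, 0, 0, 0, 8, 0, 0, 0, 0]
}}

```text
time: 29.35
tool_pos: [0.5572, -0.0887, 0.0678]
tool_rot: [3.142, 0.0, 1.487]
contact_force: [0.0, -3.4, -1.4]
opening: 0.0136
```

{"fn": "jog_arm", "kwargs": {
  "rows": [8, 0, -1, 0, 0, 8, 0, -1, 0, 0, 8, 0, 0, 0, 0, 8, 0, 0, 0, 0]
}}

```text
time: 29.75
tool_pos: [0.5569, -0.0887, 0.0679]
tool_rot: [3.138, 0.001, 1.487]
contact_force: [7.7, -3.5, -6.7]
opening: 0.0135
```

{"fn": "jog_arm", "kwargs": {
  "rows": [8, 0, 1, 0, 0, 20, 0, 0, 0, 0, 32, 0, 0, 0, 0, 45, 0, 0, 0, 0, 50, 0, 0, 0, 0, 50, 0, 0, 0, 0, 50, 0, 0, -10, 0, 50, 0, 0, -25, 0, 50, 0, 0, -35, 0, 50, 0, 0, -40, 0, 50, -10, 0, -30, 0, 50, -30, 0, 0, 0, 50, -40, 0, 0, 0, 50, -40, 0, 0, 0, 50, -25, 0, 0, 0, 50, -10, 0, 0, 0, 50, 0, 0, 0, 0, 50, 0, 0, 0, 0, 50, 0, 0, 0, 0, 50, 0, 0, 0, 0]
}}

```text
time: 31.75
tool_pos: [0.5435, -0.2416, 0.208]
tool_rot: [3.141, -0.0, 1.489]
contact_force: [0.6, -0.5, 0.4]
opening: 0.0498
```

```bash
python3 - <<'E'
from h import *
s=snap('wrist'); snap('scene'); print(s['tool_pos'],s['contact_force'])
w=load('wrist')['p'][:260,80:480,::-1]; c=load('scene')['p'][60:340,130:430,::-1]
cv2.imwrite('pics/c8.png',np.hstack([cv2.resize(w,(480,400),interpolation=3),cv2.resize(c,(320,400),interpolation=3)]))
E
```

```text
[ 0.54353367 -0.24156554  0.20801614] [ 0.56496168 -0.48040742  0.42641505]
```

View pics/c8.png

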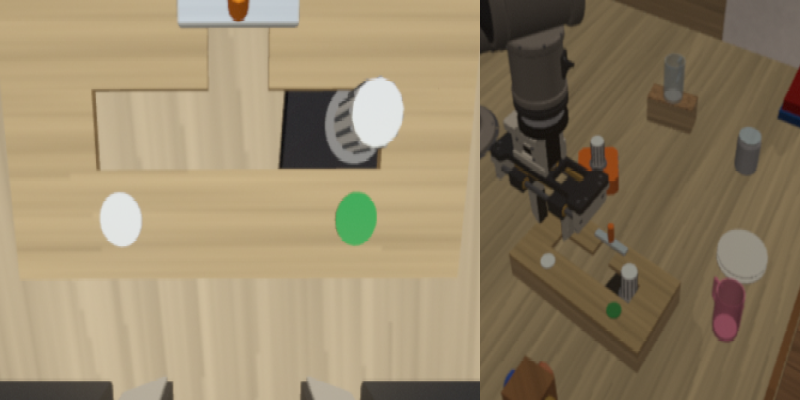

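The gate bar (u 178–299) is centred on the stem (u 208–269). The kit is at the end of the green arm and the jug is upright on the ledge.

```bash
python3 -c "
from h import *
print(hand_in())"
```

```text
the job is handed in; nothing more can be done
None
```

I finished the job and handed it in at about 32 s of robot time, well inside the 72 s limit.

- **Jug:** I lifted it from in front of the mouth and stood it upright on the centre of the cork ledge. A top view after release and the last scene picture both show it standing there.
- **Kit:** I slid it by its cap along the surface, through the stem and sideways to the hard stop at the end of the green arm. The highest wrist force I saw was about 23 N, while pushing onto that stop. Afterwards the kit measured x −52 mm, y 0 mm in the tag's frame; the target is −48 mm with 5 mm play, and 0 mm.
- **Gate:** I dragged it 85 mm to its end stop. The last wrist picture shows the bar centred across the stem.
- **Bystanders:** I never came near the tower, saucers or tin. The last scene picture shows the saucers and tin in place, but I did not measure any of the three again.

**Disagreements:** The top and wrist cameras differed by about 5–7 mm. I used the wrist values, and the grasps and stops fitted them to within about 3 mm. The kit's hard stop came about 2.5 mm before my predicted point, but the picture showed the cap against the slot's end.

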